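# Clamp the slate sample with the edge thumbwheel

## Task

Lay the slate sample square flat in the sample clamp, squarely between the sliding jaw and the end fence and centred across the bed, and let go of it. Then, with a closed gripper as one fingertip, roll the clamp's recessed thumbwheel with a light press until the jaw has pushed the slate against the fence and holds it snugly. Move the jaw by the wheel only, never press hard, and leave the hammer, calipers and goggles where they are.

Things in the scene. Friction and masses are not known exactly. Their poses are not given: they have to be found in the camera images.
- slate_center (a point): Centre of the loose slate sample, a plain dark blue-grey stone square 60 x 60 x 18 mm (about 180 g) lying flat on the bench; x and y run along its sides, z up. All four sides are alike. This point is 9 mm above its underside.
- clamp: Low grey sample clamp fixed to the bench. Origin on the bench surface under the middle of the nest; +x runs along the bed from the wheel housing past the sliding jaw to the fixed end fence, y across, z up. Fence face at x = +38 mm; fence and jaw 50 mm wide, tops 34 mm above the bench. Wheel housing behind the jaw: x -125 to -65 mm, 50 mm wide, top 36 mm above the bench.
- nest (a point): Middle of the flat bed's top, 12 mm above the clamp's origin, same axes. Bed 50 mm wide: the slate overhangs 5 mm on both sides (y), and fingers can pass down there. Put the slate down with its centre over this point and its sides parallel to x and y, between jaw and fence; the jaw then slides it along the bed.
- wheel_top (a point): Nominal top of the thumbwheel's rim (x -95, y 0, z 44 mm in the clamp's frame); the wheel runs out of true, so its real top rises or falls up to 2 mm from this as it turns: feel for it. Rigid ribbed steel wheel, 40 mm diameter, 12 mm wide, axle along y, in a slot, about 8 mm standing out. Press down 6 to 10 N and drag; it rolls at under 3 N. Over 25 N of press spoils it. Several strokes, lifting between; stays where left.
- thumbwheel (a joint): Turn of the thumbwheel in rad, 0 to about 2.9. Grows, and closes the jaw, as the wheel's top is dragged in the clamp's +x direction (towards the fence). When the slate is tight between jaw and fence the wheel stalls, the drag rises (to 4 N or more) and the finger slips on the rim.
- jaw (a joint): Travel of the sliding jaw in m along the clamp's +x, 0 to 0.036, driven by the wheel at 12.5 mm per rad. Jaw face at x = -50 mm + this value in the clamp's frame. It starts between 0 and 10 mm. With the slate tight it reads 0.028.
- bush_hammer: Bush hammer lying on the bench: wooden handle, square steel head 40 x 100 x 40 mm with chequered faces, 260 mm long. Origin at the bench under its middle, x along the handle to the head. A bystander: leave alone.
- calipers: Steel spring calipers lying flat, about 200 x 125 x 12 mm. Origin under the middle. A bystander: leave alone.
- goggles: Clear plastic safety goggles standing on the bench, 160 x 70 x 60 mm, long side along their x. Origin under the middle. A bystander: leave alone.
Things that resemble listed ones, but are neither listed nor needed, are in the scene too. There is more than one size of the clamp; the job needs the smaller. Leave any orange look-alike of the part that bears slate_center alone.

How it is judged:
On the way, in this order (a step that is already met when the one before it is completed fails the run):
1. the slate lies flat in the nest, between jaw and fence, let go, with the jaw not yet tight (y of slate_center in the frame of clamp between -0.012 and 0.012 m and z of slate_center in the frame of clamp between 0.0185 and 0.024 m and angle between slate_center's own z axis and vertical below 0.06 rad and x of slate_center in the frame of clamp between -0.015 and 0.0105 m and contact force between the fingers and slate below 0.1 N and value of joint jaw below 0.0245 m), for 0.2 s.
2. the jaw, driven by the wheel, holds the slate squarely against the fence (y of slate_center in the frame of clamp between -0.012 and 0.012 m and z of slate_center in the frame of clamp between 0.0185 and 0.024 m and angle between slate_center's own z axis and vertical below 0.06 rad and (angle between the x axis of slate_center and the x axis of clamp, either way round below 0.05 rad or angle between the y axis of slate_center and the x axis of clamp, either way round below 0.05 rad) and x of slate_center in the frame of clamp between 0.0055 and 0.0105 m and contact force between jaw and slate above 1.5 N and contact force between the fingers and slate below 0.1 N), for 0.3 s.
At the end, for the whole second after the job is handed in: The slate lies flat on the bed (centre 18.5 to 24 mm above the bench, tilt under 0.06 rad), centred across it within 12 mm, square to it within 0.05 rad, against the fence (centre 5.5 to 10.5 mm beyond the clamp's origin), held by the jaw with more than 1.5 N, released by the robot and at rest (all of step 2 and linear speed of slate below 0.01 m/s); the robot touches nothing.
It fails at once if the thumbwheel is pressed with more than 25 N (contact force between the fingers and thumbwheel above 25 N).
It fails at once if the robot pushes the jaw itself with more than 2 N (contact force between any of the fingers, the arm and jaw above 2 N).
It fails at once if the jaw squeezes the slate with more than 40 N (contact force between jaw and slate above 40 N).
It fails at once if the hammer, calipers or goggles are shifted by more than 25 mm (distance of any of bush_hammer, calipers, goggles from where it was at the start of the episode above 0.025 m).
It also fails if it takes over 72 s, if anything falls off the work surface, if the arm or the gripper's body presses on something with over 40 N, if the wrist force passes 120 N, or if a joint passes its speed limit or range.

## Robot

A 7-joint arm with a two-finger parallel gripper is mounted at the origin on the work surface. World frame = base frame: x ahead of the robot, y to its left, z up, the work surface at z = 0. Lengths are in m, angles in rad, forces in N, time in s.
With the tool pointing down it reaches from about 0.4 to 0.9 m from the base axis. Payload 5.5 kg.
Tool frame: the origin (TCP) lies on the front face of the gripper's body, between the roots of the fingers; the fingertips stand 66 mm ahead of it and the grasp point (between the pads) lies 47 mm ahead of it; z points along the fingers, y is the direction in which the jaws open and shut (so a half turn about z gives the same grasp; the last joint's range is limited). The gripper opens to 92 mm and grips with 3 to 60 N. Pads are 19 mm wide; open, the fingers measure 130 mm over their backs; the gripper's body (75 mm by 190 mm) begins 47 mm behind the grasp point.
Start: joints at [-0.892, 0.501, -0.427, 1.55, 0.221, 1.138, -0.21], TCP at [0.263, 0.595, 0.292] pointing down, gripper open.
Joint ranges: [-2.88, 2.88], [-0.31, 2.03], [-1.54, 1.56], [0.2, 2.42], [-1.41, 4.55], [0.19, 2.02], [-2.57, 2.57]. Speed limits (rad/s): [2.57, 2.57, 3.14, 3.14, 3.14, 3.14, 3.14].

## Interface

Orientations are given as a unit quaternion [x, y, z, w].
In Python, from plant import sensors, imaging, env gives the robot as it stands. The module is installed in compiled form; this text tells all that it offers.
- The arm moves only by the shell command python3 -m handwheel 'ROWS'. ROWS is JSON, a list of rows, each an object of numbers: "tx", "ty", "tz": the shift along the tool's x, y, z in units of 40 mm (1.0 is 40 mm); "turn": the turn about the tool's z in degrees; "jaw": the finger opening in mm, from 0 to 91.8. In form: [{"tx": .., "ty": .., "tz": .., "turn": .., "jaw": ..}, ...]. A call has 1 to 10 rows; each row is the pose to reach, as a shift and turn from the pose commanded when the call began, along the tool's axes at that moment; what a row does not reach only later rows make up. A row lasts 1/10 s, in which the tool goes at most 50 mm and 8.59 degrees, less where a joint would pass 70% of its speed; a pose out of reach is approached as far as the arm can. A call with a gripper value outside its range is refused whole. The fingers move at their own pace and stop on an object; the grip force is fixed at half the most. Time passes only in rows, so rows that repeat a pose let the fingers close. It gives the time, the measured TCP pose, the force and the opening at its end, in the units of the state.
- sensors.sense(): the state, without advancing time (a new reading comes with each control period).
- imaging.read_camera(name): name is "scene" or "top" or "wrist"; returns a dict with "pixels" (480x640x3 uint8, blue, green, red), "vfov" (degrees; the focal length in pixels is half the picture's height over the tangent of half this angle, whatever the lens; pixels are square), "cx", "cy" (the principal point, pixels), "D" ([k1, k2, p1, p2, k3] as OpenCV has them; the pictures are not rectified), "rvec" (rotation vector, rad) and "tvec" (3), from world to camera coordinates, as OpenCV has them. Camera axes: x right, y down, z forward; pixel columns grow to the right and rows downward; lengths in m; the calibration is good to about 2 mm. A picture is of the moment at which its call begins. There is no depth.
- env.finish_job(): hands the job in, once; it reports no verdict.
The state is a dict: "time": time; "joints": joint angles; "qvel": joint speeds; "joint_efforts": joint torques, N m; "eef_pos": TCP position; "orientation": TCP orientation; "force": force on the tool from outside, world axes, zero at the start; "moment": the same for the moment, N m; "opening": finger opening in m.
Only numpy, scipy, OpenCV 4.12 (cv2) and the standard library are available. Lean on these libraries where they do the work, as an engineer would, in place of code of your own. Each camera call takes 0.05 s, during which the arm holds its last target.

## Working session

There is one attempt and no reset: what is moved stays moved. The work goes in short steps, Python scripts to look and compute and a shell command to move; the robot and the scene stay as the last step left them, time stands still between calls to the robot, and variables do not carry over. Pictures are saved under pics/ and viewed, and the job is handed in when it is done.

```bash
mkdir -p pics; ls; python3 - <<'E'
from plant import sensors, imaging, env
import cv2
print(sensors.sense())
for n in ["scene","top","wrist"]:
    c=imaging.read_camera(n); cv2.imwrite(f"pics/{n}0.png",c["pixels"]); print({k:v for k,v in c.items() if k!="pixels"})
E
```

```text
pics
{'time': 0.0, 'joints': array([-0.89182654,  0.50184613, -0.42682266,  1.55148232,  0.22079018,
        1.13828727, -0.21026641]), 'qvel': array([-9.56022851e-05, -4.86332926e-04,  6.38341644e-05,  2.41555095e-04,
        2.09694695e-03,  1.31508861e-03, -3.17876669e-05]), 'joint_efforts': array([ 9.97270872e-04, -5.66588366e+01, -5.81585348e+00, -2.79122472e+01,
       -6.86500780e-02,  3.05545726e-02,  1.85223348e-04]), 'eef_pos': array([0.26231668, 0.59407507, 0.29116864]), 'orientation': array([ 2.06332794e-01,  9.78481381e-01, -9.51014409e-04, -2.45533749e-04]), 'force': array([0.28528644, 0.08822798, 0.46986343]), 'moment': array([ 0.00861594,  0.02646112, -0.02251453]), 'opening': 0.09149564565193959}
{'vfov': 51.70658023420648, 'cx': 313.372665513226, 'cy': 242.26556062092834, 'D': array([-0.10314869,  0.        ,  0.        ,  0.        ,  0.        ]), 'rvec': array([ 1.58778837,  1.97190023, -0.78826115]), 'tvec': array([ 0.14529419, -0.39315118,  1.8895981 ])}
{'vfov': 47.50507681478179, 'cx': 313.86885330352027, 'cy': 235.21952113477067, 'D': array([-0.00734467,  0.        ,  0.        ,  0.        ,  0.        ]), 'rvec': array([ 2.17433711, -2.20512439,  0.06723401]), 'tvec': array([-0.01069732,  0.62780677,  1.41847853])}
{'vfov': 63.30562166994781, 'cx': 318.6790541583815, 'cy': 240.1847949040711, 'D': array([-0.02130037,  0.        ,  0.        ,  0.        ,  0.        ]), 'rvec': array([-2.42143764, -1.57789651, -0.22761757]), 'tvec': array([-0.64925454, -0.03417599,  0.39069779])}
```

View pics/scene0.png

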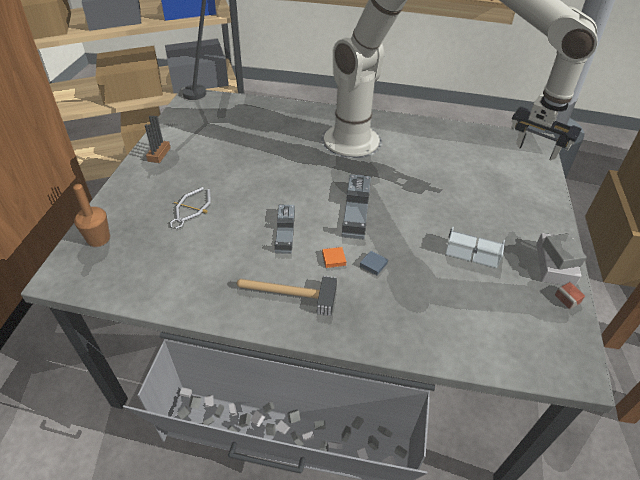

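View pics/top0.png

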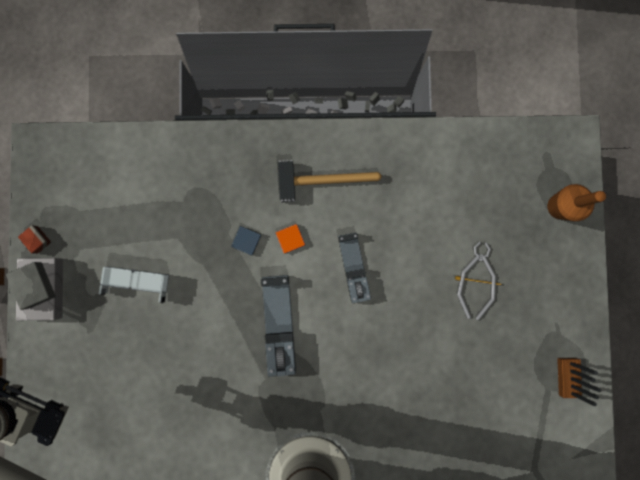

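View pics/wrist0.png

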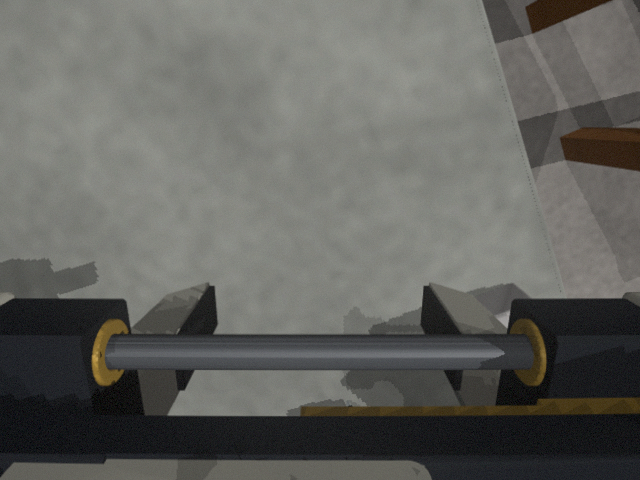

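The top view shows the slate at about (246,240), the orange look-alike at (290,238), the small clamp from (348,238) at the fence to (358,292) at the wheel, and the large clamp at (279,325). The hammer lies at (330,180).

```bash
cat > h.py <<'E'
import numpy as np, cv2
from plant import sensors, imaging
from scipy.spatial.transform import Rotation as R
def cam(n):
    c=imaging.read_camera(n); f=240/np.tan(np.radians(c["vfov"])/2)
    c["K"]=np.array([[f,0,c["cx"]],[0,f,c["cy"]],[0,0,1]]); return c
def p2w(c,uv,z):
    uv=np.array(uv,float).reshape(-1,1,2)
    n=cv2.undistortPoints(uv,c["K"],c["D"]).reshape(-1,2)
    Rm=cv2.Rodrigues(c["rvec"])[0]; d=np.c_[n,np.ones(len(n))]@Rm; o=-Rm.T@c["tvec"]
    z=np.broadcast_to(z,(len(n),)); s=(z-o[2])/d[:,2]; return o+d*s[:,None]
def w2p(c,P): return cv2.projectPoints(np.array(P,float).reshape(-1,3),c["rvec"],c["tvec"],c["K"],c["D"])[0].reshape(-1,2)
E
python3 - <<'E'
from h import *
c=cam("top"); im=c["pixels"]
def crop(u0,v0,u1,v1,s,n): cv2.imwrite(n,cv2.resize(im[v0:v1,u0:u1],None,fx=s,fy=s,interpolation=cv2.INTER_CUBIC))
crop(325,220,385,315,6,"pics/clamp0.png"); crop(220,210,310,270,8,"pics/slate0.png")
# slate segmentation: bluish
b,g,r=[im[:,:,i].astype(int) for i in range(3)]
m=((b-r>15)&(b<130)).astype(np.uint8); m[:,:225]=0;m[:,270:]=0;m[:215]=0;m[270:]=0
print(m.sum()); pts=cv2.findNonZero(m); rc=cv2.minAreaRect(pts); print(rc); 
bx=cv2.boxPoints(rc); print(p2w(c,bx,0.018)); M=cv2.moments(m,True); print(p2w(c,[[M['m10']/M['m00'],M['m01']/M['m00']]],.016))
E
```

```text
476
((245.6034698486328, 240.25863647460938), (22.059484481811523, 21.796871185302734), 23.198589324951172)
[[0.6024588  0.19889873 0.018     ]
 [0.65512183 0.17595384 0.018     ]
 [0.63135822 0.12254689 0.018     ]
 [0.57880505 0.14558559 0.018     ]]
[[0.61715985 0.16099495 0.016     ]]
```

View pics/clamp0.png

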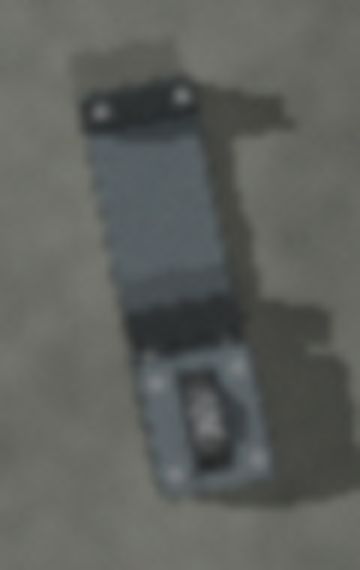

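View pics/slate0.png

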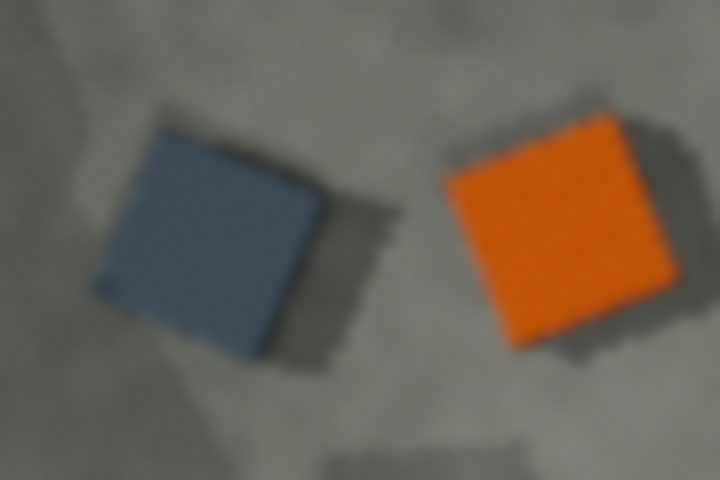

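The slate is roughly square to the gripper already, centred near (0.617, 0.161). I'll move over it.

```bash
python3 -m handwheel '[{"tx":-1.25,"ty":-0.63},{"tx":-2.5,"ty":-1.26},{"tx":-3.75,"ty":-1.89},{"tx":-5,"ty":-2.5},{"tx":-6.2,"ty":-3.1},{"tx":-7.4,"ty":-3.7},{"tx":-8.6,"ty":-4.3},{"tx":-9.8,"ty":-4.9},{"tx":-11,"ty":-5.5},{"tx":-12,"ty":-6}]'; cat >> h.py <<'E'
def togo(x,y,z=None,phi=None):
    s=sensors.sense(); r=R.from_quat(s["orientation"]); p=s["eef_pos"]
    d=np.array([x,y,p[2] if z is None else z])-p
    yv=r.apply([0,1,0]); a=np.degrees(np.arctan2(yv[1],yv[0]))
    print("t",round(s["time"],2),"p",p.round(4),"F",s["force"].round(2),"op",round(s["opening"],4),"toolz",r.apply([0,0,1]).round(4),"phi_y",a.round(2))
    print("rows t:",(r.inv().apply(d)/.04).round(3))
    if phi is not None: print("turn (z down): ",((-(phi-a)+90)%180-90).round(2))
E
python3 - <<'E'
from h import *
togo(.617,.161,.25,66.5)
c=cam("wrist"); cv2.imwrite("pics/w1.png",c["pixels"])
E
```

```text
t 0.2 p [0.2624 0.5943 0.2916] F [-0.16 -0.23 -0.75] op 0.0919 toolz [-5.0e-04 -1.1e-03 -1.0e+00] phi_y 66.18
rows t: [-12.484  -6.328   1.046]
turn (z down):  -0.32schema error: expected keys tx, ty, tz, turn, jaw
```

View pics/w1.png

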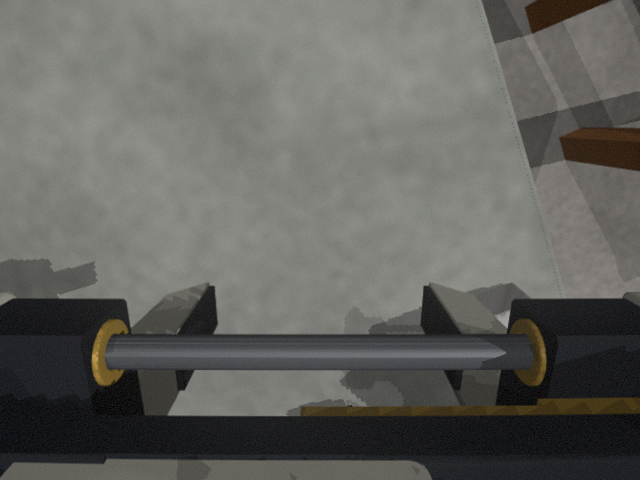

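All five keys are needed in every row.

```bash
python3 -m handwheel '[{"tx":-1.1,"ty":-0.56,"tz":0,"turn":0,"jaw":82},{"tx":-2.2,"ty":-1.1,"tz":0,"turn":0,"jaw":82},{"tx":-3.3,"ty":-1.7,"tz":0,"turn":0,"jaw":82},{"tx":-4.4,"ty":-2.2,"tz":0,"turn":0,"jaw":82},{"tx":-5.5,"ty":-2.8,"tz":0,"turn":0,"jaw":82},{"tx":-6.6,"ty":-3.3,"tz":0,"turn":0,"jaw":82},{"tx":-7.7,"ty":-3.9,"tz":0,"turn":0,"jaw":82},{"tx":-8.8,"ty":-4.4,"tz":0,"turn":0,"jaw":82},{"tx":-9.9,"ty":-5,"tz":0,"turn":0,"jaw":82},{"tx":-11,"ty":-5.6,"tz":0,"turn":0,"jaw":82}]'; 
python3 - <<'E'
from h import *
togo(.617,.161,.25,66.5)
c=cam("wrist"); cv2.imwrite("pics/w2.png",c["pixels"])
togo(.617,.161,.25,66.5)
E
```

```text
time: 1.25
eef_pos: [0.5754, 0.2105, 0.2923]
orientation: [0.206, 0.978, 0.0, 0.0]
force: [0.1, -0.4, 0.2]
opening: 0.082
t 1.25 p [0.5754 0.2105 0.2923] F [ 0.09 -0.45  0.2 ] op 0.082 toolz [ 2.e-04  2.e-04 -1.e+00] phi_y 66.19
rows t: [-1.452 -0.713  1.058]
turn (z down):  -0.31
t 1.3 p [0.5815 0.1998 0.292 ] F [ 3.83 -7.4   0.33] op 0.082 toolz [ 0.0041 -0.0063 -1.    ] phi_y 65.52
rows t: [-1.202 -0.511  1.06 ]
turn (z down):  -0.98
```

View pics/w2.png

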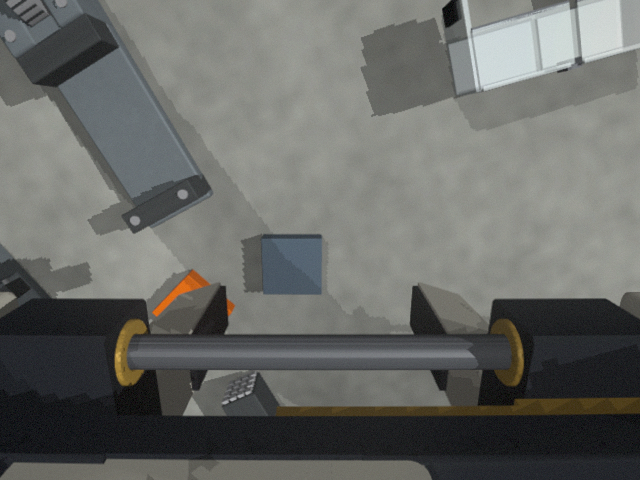

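The slate is at about (292,265), square to the image; the orange piece is at (195,290), partly behind the left finger. I'll measure it in a picture taken at rest.

```bash
cat > ms.py <<'E'
from h import *
import sys
z=float(sys.argv[1]) if len(sys.argv)>1 else .018
for i in range(3): c=cam("wrist")
im=c["pixels"]; cv2.imwrite(f"pics/w{int(sensors.sense()['time']*100)}.png",im)
b,g,r=[im[:,:,i].astype(int) for i in range(3)]
m=((b-r>22)&(b<140)).astype(np.uint8); m[300:]=0
n,l,st,ce=cv2.connectedComponentsWithStats(m)
k=1+np.argmax(st[1:,4]); print(st[k],ce[k])
rc=cv2.minAreaRect(cv2.findNonZero((l==k).astype(np.uint8))); bx=cv2.boxPoints(rc); w=p2w(c,bx,z)
print(bx,w,"centre",w.mean(0),"sides",np.linalg.norm(w-np.roll(w,1,0),axis=1)); e=w[1]-w[0]; a=np.degrees(np.arctan2(e[1],e[0]))%90;print("ang",a)
togo(w.mean(0)[0],w.mean(0)[1],.1,a)
E
python3 ms.py
```

```text
[ 265  235   60   56 2602] [296.78516526 260.97348194]
[[264.99997 290.     ]
 [264.99997 235.     ]
 [323.99997 235.     ]
 [323.99997 290.     ]] [[0.63056285 0.12229165 0.018     ]
 [0.57837658 0.14843783 0.018     ]
 [0.60210397 0.20096298 0.018     ]
 [0.65530486 0.17715731 0.018     ]] centre [0.61658706 0.16221244 0.018     ] sides [0.06018644 0.05836977 0.05763575 0.05828417]
ang 63.3883755035026
t 1.45 p [0.5752 0.2102 0.2918] F [-0.85  0.85  0.56] op 0.0822 toolz [-6.e-04 -3.e-04 -1.e+00] phi_y 65.94
rows t: [-1.437 -0.672  4.795]
turn (z down):  2.55
```

```bash
python3 -m handwheel '[{"tx":-0.7,"ty":-0.35,"tz":0.8,"turn":0,"jaw":82},{"tx":-1.44,"ty":-0.69,"tz":1.6,"turn":0,"jaw":82},{"tx":-1.44,"ty":-0.69,"tz":2.5,"turn":0,"jaw":82},{"tx":-1.44,"ty":-0.69,"tz":3.2,"turn":0,"jaw":82},{"tx":-1.44,"ty":-0.69,"tz":3.6,"turn":0,"jaw":82},{"tx":-1.44,"ty":-0.69,"tz":3.6,"turn":0,"jaw":82},{"tx":-1.44,"ty":-0.69,"tz":3.6,"turn":0,"jaw":82}]'; python3 - <<'E'
from h import *
togo(.617,.1615,.07,66.2)
c=cam("wrist"); cv2.imwrite("pics/w3.png",c["pixels"])
print(w2p(c,[[.617,.1615,.018]]))
togo(.617,.1615,.07,66.2)
c=cam("top"); cv2.imwrite("pics/t3.png",c["pixels"][180:340,180:400].repeat(3,0).repeat(3,1))
E
```

```text
time: 2.15
eef_pos: [0.616, 0.1652, 0.1491]
orientation: [0.206, 0.979, 0.001, 0.0]
force: [0.4, -0.4, -0.2]
opening: 0.082
t 2.15 p [0.616  0.1652 0.1491] F [ 0.37 -0.41 -0.22] op 0.082 toolz [ 7.e-04  9.e-04 -1.e+00] phi_y 66.28
rows t: [-0.059 -0.078  1.978]
turn (z down):  0.08
[[313.04615808 263.03463589]]
t 2.2 p [0.6167 0.1651 0.1499] F [-0.63  0.94 -0.31] op 0.0817 toolz [ 0.0024  0.0012 -1.    ] phi_y 66.26
rows t: [-0.04  -0.083  1.999]
turn (z down):  0.06
```

View pics/w3.png

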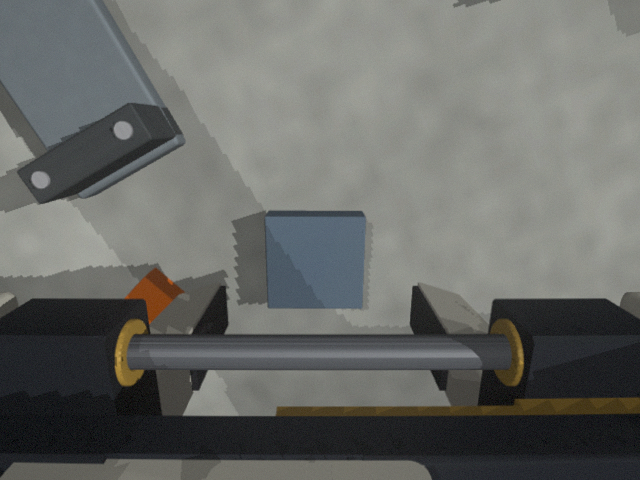

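View pics/t3.png

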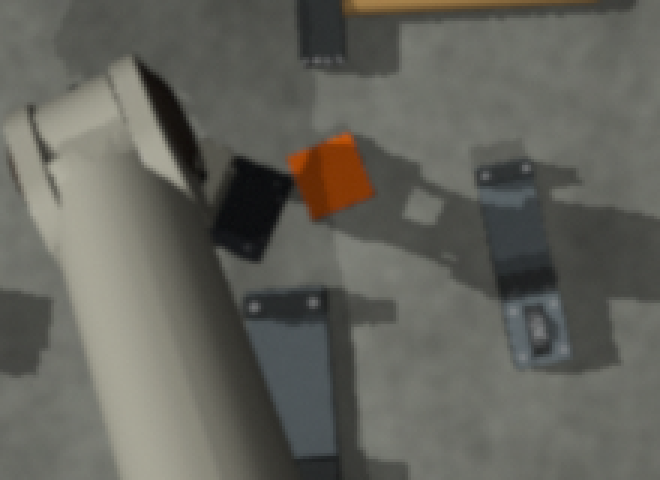

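The slate's top face spans columns 266–364 and rows 216–308. It is centred between the fingers and parallel to them. Descend and grip.

```bash
python3 -m handwheel '[{"tx":-0.05,"ty":-0.08,"tz":0.8,"turn":0,"jaw":82},{"tx":-0.05,"ty":-0.08,"tz":1.5,"turn":0,"jaw":82},{"tx":-0.05,"ty":-0.08,"tz":1.97,"turn":0,"jaw":82},{"tx":-0.05,"ty":-0.08,"tz":1.97,"turn":0,"jaw":82},{"tx":-0.05,"ty":-0.08,"tz":1.97,"turn":0,"jaw":50},{"tx":-0.05,"ty":-0.08,"tz":1.97,"turn":0,"jaw":50},{"tx":-0.05,"ty":-0.08,"tz":1.97,"turn":0,"jaw":50},{"tx":-0.05,"ty":-0.08,"tz":1.97,"turn":0,"jaw":50},{"tx":-0.05,"ty":-0.08,"tz":1.97,"turn":0,"jaw":50}]'; python3 -m handwheel '[{"tx":0,"ty":0,"tz":-0.5,"turn":0,"jaw":50},{"tx":0,"ty":0,"tz":-1.3,"turn":0,"jaw":50},{"tx":0,"ty":0,"tz":-2.2,"turn":0,"jaw":50},{"tx":0,"ty":0,"tz":-3,"turn":0,"jaw":50},{"tx":0,"ty":0,"tz":-3,"turn":0,"jaw":50}]'
python3 - <<'E'
from h import *
c=cam("wrist"); cv2.imwrite("pics/w4.png",c["pixels"])
togo(.617,.1615,.07,66.2)
E
```

```text
time: 3.15
eef_pos: [0.6177, 0.1605, 0.0712]
orientation: [0.206, 0.978, 0.001, 0.001]
force: [-0.3, 0.7, 6.8]
opening: 0.0599
time: 3.65
eef_pos: [0.6193, 0.1608, 0.1948]
orientation: [0.206, 0.978, 0.002, 0.004]
force: [0.1, -0.4, -1.6]
opening: 0.0598
t 3.7 p [0.6179 0.1603 0.1921] F [-0.56  0.26 -3.02] op 0.0601 toolz [ 0.005   0.0012 -1.    ] phi_y 66.17
rows t: [0.046 0.008 3.053]
turn (z down):  -0.03
```

View pics/w4.png

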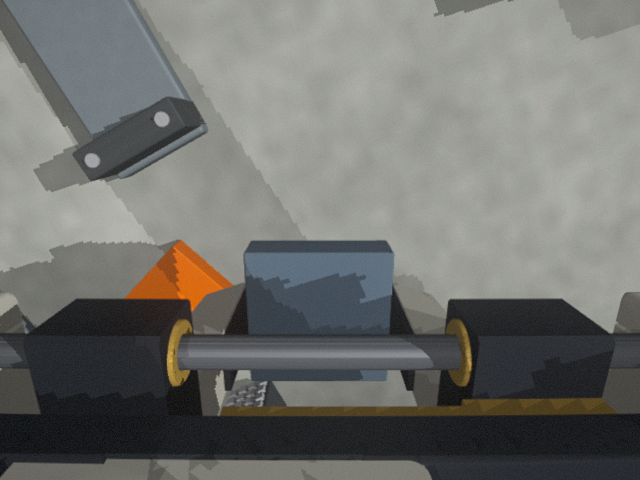

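Slate held level between the fingers (opening 60 mm). Next, a rough clamp pose from the first top view.

```bash
python3 - <<'E'
from h import *
c=cam("top")
def P(px,py,z): return p2w(c,[[(px+.5)/6-.5+325,(py+.5)/6-.5+220]],z)[0]
rl,rr,fr,fl=P(163,497,.036),P(272,477,.036),P(246,343,.036),P(135,358,.036)
print(rl,rr,fr,fl); h=(rl+rr+fr+fl)/4; print("housing",h)
for a,b in((rl,fl),(rr,fr)): d=b-a; print(np.linalg.norm(d),np.degrees(np.arctan2(d[1],d[0])))
a=(P(100,110,.034)+P(182,97,.034))/2; d=a-h; print(a,np.linalg.norm(d[:2]),np.degrees(np.arctan2(d[1],d[0])))
th=np.arctan2(d[1],d[0]); o=h[:2]+.095*np.array([np.cos(th),np.sin(th)]); print("origin",o)
togo(o[0],o[1],.192,90+np.degrees(th))
E
```

```text
[ 0.45106426 -0.11505027  0.036     ] [ 0.4589765  -0.16220922  0.036     ] [ 0.51675733 -0.15213581  0.036     ] [ 0.5109699  -0.10403864  0.036     ]
housing [ 0.484442   -0.13335849  0.036     ]
0.060909296543290296 10.415625487078307
0.05865234652388318 9.889454874087686
[ 0.62121545 -0.10872828  0.034     ] 0.13897346638965963 10.208429184485317
origin [ 0.57793811 -0.11652168]
t 3.75 p [0.6166 0.1598 0.19  ] F [ 0.07 -0.37 -2.22] op 0.0599 toolz [ 0.0011 -0.     -1.    ] phi_y 66.17
rows t: [-1.907 -6.709 -0.052]
turn (z down):  -34.04
```

```bash
python3 -m handwheel '[{"tx":-0.3,"ty":-1,"tz":0,"turn":-5,"jaw":50},{"tx":-0.6,"ty":-2,"tz":0,"turn":-10,"jaw":50},{"tx":-0.9,"ty":-3,"tz":0,"turn":-15,"jaw":50},{"tx":-1.2,"ty":-4,"tz":0,"turn":-20,"jaw":50},{"tx":-1.5,"ty":-5,"tz":0,"turn":-26,"jaw":50},{"tx":-1.7,"ty":-6,"tz":0,"turn":-31,"jaw":50},{"tx":-1.91,"ty":-6.7,"tz":0,"turn":-34,"jaw":50},{"tx":-1.91,"ty":-6.7,"tz":0,"turn":-34,"jaw":50},{"tx":-1.91,"ty":-6.7,"tz":0,"turn":-34,"jaw":50},{"tx":-1.91,"ty":-6.7,"tz":0,"turn":-34,"jaw":50}]'
cat > ov.py <<'E'
from h import *
import sys
x,y,th=float(sys.argv[1]),float(sys.argv[2]),np.radians(float(sys.argv[3])); cams=sys.argv[4:] 
def cl(pts):
    p=np.array(pts,float); return np.c_[x+p[:,0]*np.cos(th)-p[:,1]*np.sin(th),y+p[:,0]*np.sin(th)+p[:,1]*np.cos(th),p[:,2]]
def box(x0,x1,z): return [[x0,-.025,z],[x1,-.025,z],[x1,.025,z],[x0,.025,z]]
for n in cams:
    c=cam(n); im=c["pixels"].copy(); t=int(sensors.sense()['time']*100)
    cv2.imwrite(f"pics/{n}{t}.png",im)
    for q,col in((box(-.125,-.065,.036),(0,255,0)),(box(-.05,.038,.012),(0,255,255)),(([[.038,-.025,.034],[.038,.025,.034]]),(0,0,255)),([[-.095,-.006,.044],[-.095,.006,.044]],(255,0,255))):
        cv2.polylines(im,[np.round(w2p(c,cl(q))*8).astype(int)],True,col,1,cv2.LINE_AA,3)
    cv2.imwrite(f"pics/{n}{t}o.png",im); print(f"pics/{n}{t}o.png")
E
python3 ov.py .578 -.1165 10.2 wrist top; python3 -c "
from h import *
togo(.578,-.1165,.082,100.2)"
```

```text
time: 4.75
eef_pos: [0.5775, -0.1145, 0.1881]
orientation: [-0.089, 0.996, 0.001, -0.001]
force: [0.5, 0.3, -1.2]
opening: 0.0597
pics/wrist480o.png
pics/top484o.png
t 4.85 p [ 0.578  -0.114   0.1888] F [ 0.11  0.43 -2.5 ] op 0.0597 toolz [-0.001   0.0012 -1.    ] phi_y 100.32
rows t: [ 0.01  -0.064  2.669]
turn (z down):  0.12
```

View pics/wrist480o.png

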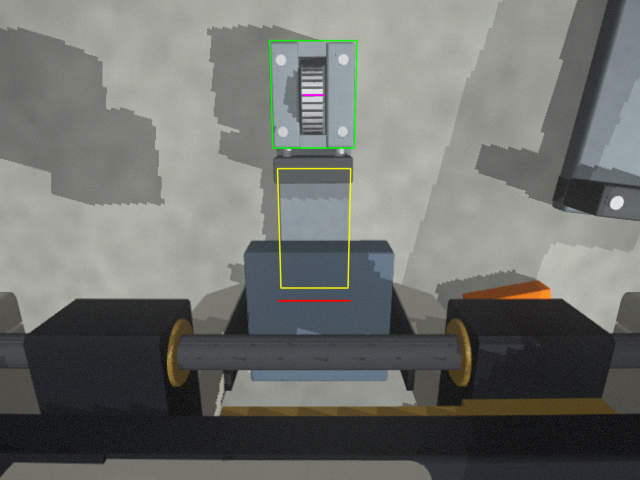

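View pics/top484o.png

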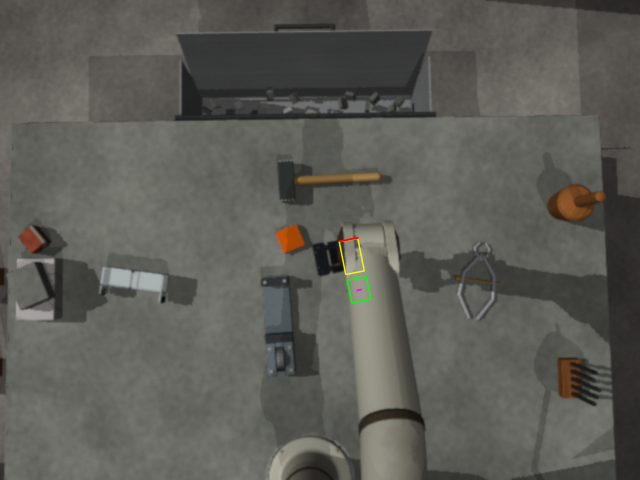

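```bash
python3 - <<'E'
import cv2
im=cv2.imread("pics/wrist480o.png")[30:260,230:400]; cv2.imwrite("pics/z1.png",cv2.resize(im,None,fx=2.6*1,fy=2.6,interpolation=cv2.INTER_CUBIC))
E
```

```text
(no output)
```

View pics/z1.png

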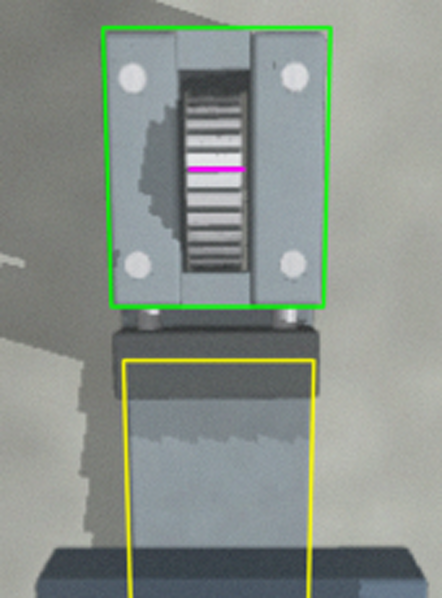

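```bash
python3 - <<'E'
from h import *
c=cam("wrist")
cv2.imwrite("pics/w5.png",c["pixels"][140:330,200:440].repeat(3,0).repeat(3,1))
t=np.radians(10.2)
for v,z in((182.7,.012),(168.5,.034)):
    p=p2w(c,[[314,v]],z)[0][:2]-[.578,-.1165]; print(p@[np.cos(t),np.sin(t)])
# slate offset in tool: top front edge & back edge
s=sensors.sense(); 
for v,z in((252,s["eef_pos"][2]-.053),(379,s["eef_pos"][2]-.053)):
    p=p2w(c,[[318,v]],z)[0]; print(R.from_quat(s["orientation"]).inv().apply(p-s["eef_pos"]))
E
```

```text
-0.03923133890671828
-0.05128270135952892
[0.03035646 0.00087385 0.05301424]
[-0.02785051  0.00083322  0.05298854]
```

View pics/w5.png

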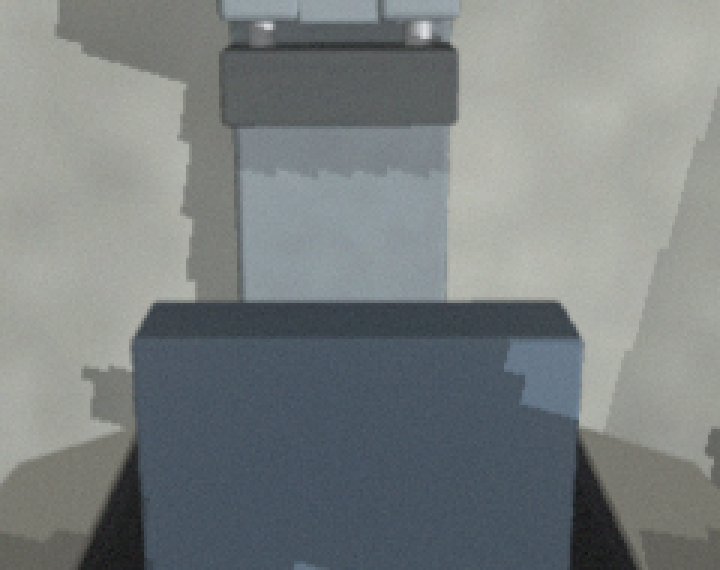

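The slate hangs about 1 mm off centre in the grip, and the jaw is near 7 mm. The clamp overlay fits, so I'll lower the slate.

```bash
python3 -m handwheel '[{"tx":-0.04,"ty":-0.06,"tz":0.6,"turn":0,"jaw":50},{"tx":-0.04,"ty":-0.06,"tz":1.2,"turn":0,"jaw":50},{"tx":-0.04,"ty":-0.06,"tz":1.8,"turn":0,"jaw":50},{"tx":-0.04,"ty":-0.06,"tz":2.2,"turn":0,"jaw":50},{"tx":-0.04,"ty":-0.06,"tz":2.4,"turn":0,"jaw":50},{"tx":-0.04,"ty":-0.06,"tz":2.4,"turn":0,"jaw":50},{"tx":-0.04,"ty":-0.06,"tz":2.4,"turn":0,"jaw":50}]'
python3 - <<'E'
from h import *
togo(.580,-.116,.0835,100.2)
c=cam("wrist"); cv2.imwrite("pics/w6.png",c["pixels"])
togo(.580,-.116,.0835,100.2)
E
```

```text
time: 5.6
eef_pos: [0.5809, -0.1179, 0.0941]
orientation: [-0.089, 0.996, -0.0, 0.001]
force: [-0.9, -0.8, -1.9]
opening: 0.0594
t 5.6 p [ 0.5809 -0.1179  0.0941] F [-0.9  -0.8  -1.94] op 0.0594 toolz [ 1.2e-03 -1.0e-04 -1.0e+00] phi_y 100.2
rows t: [0.013 0.051 0.266]
turn (z down):  0.0
t 5.65 p [ 0.5811 -0.1181  0.0945] F [-0.33  0.11 -1.84] op 0.0594 toolz [ 1.9e-03 -3.0e-04 -1.0e+00] phi_y 100.19
rows t: [0.017 0.057 0.274]
turn (z down):  -0.01
```

View pics/w6.png

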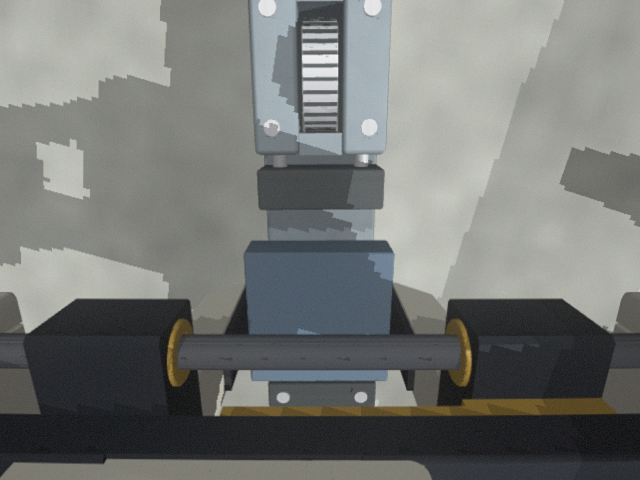

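The slate sits between the jaw (row ~207) and the fence (row ~382), centred on the bed to about 1 mm. I'll lower the last 10 mm and release.

```bash
python3 -m handwheel '[{"tx":0,"ty":0.02,"tz":0.1,"turn":0,"jaw":50},{"tx":0,"ty":0.02,"tz":0.2,"turn":0,"jaw":50},{"tx":0,"ty":0.02,"tz":0.26,"turn":0,"jaw":50},{"tx":0,"ty":0.02,"tz":0.27,"turn":0,"jaw":50},{"tx":0,"ty":0.02,"tz":0.27,"turn":0,"jaw":50},{"tx":0,"ty":0.02,"tz":0.27,"turn":0,"jaw":50}]'
```

```text
time: 6.25
eef_pos: [0.58, -0.1174, 0.0832]
orientation: [-0.089, 0.996, -0.0, -0.0]
force: [-2.6, -0.3, 4.6]
opening: 0.06
```

```bash
python3 -m handwheel '[{"tx":0,"ty":0,"tz":0,"turn":0,"jaw":74},{"tx":0,"ty":0,"tz":0,"turn":0,"jaw":74},{"tx":0,"ty":0,"tz":0,"turn":0,"jaw":74},{"tx":0,"ty":0,"tz":0,"turn":0,"jaw":74},{"tx":0,"ty":0,"tz":-0.8,"turn":0,"jaw":74},{"tx":0,"ty":0,"tz":-1.7,"turn":0,"jaw":74},{"tx":0,"ty":0,"tz":-2.5,"turn":0,"jaw":40},{"tx":0,"ty":0,"tz":-2.5,"turn":0,"jaw":0},{"tx":0,"ty":0,"tz":-2.5,"turn":0,"jaw":0},{"tx":0,"ty":0,"tz":-2.5,"turn":0,"jaw":0}]'; python3 ov.py .578 -.1165 10.2 wrist
```

```text
time: 7.25
eef_pos: [0.5792, -0.1174, 0.1815]
orientation: [-0.089, 0.996, 0.0, -0.001]
force: [-0.8, -0.3, -1.1]
opening: 0.0468
pics/wrist730o.png
```

View pics/wrist730o.png

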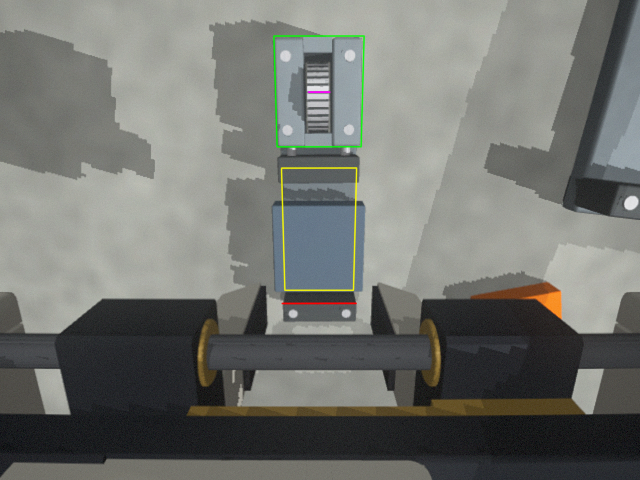

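The slate lies square and centred, with its top face at columns 274–364 and rows 205–293, between jaw and fence. The wheel matches the predicted line at (318,92). Next, the closed finger goes to the wheel.

```bash
python3 - <<'E'
from h import *
t=np.radians(10.2); o=np.array([.578,-.1165]); p=o+(-.101)*np.array([np.cos(t),np.sin(t)])
print(p); togo(p[0],p[1],.118,100.2)
E
```

```text
[ 0.47859624 -0.13438556]
t 7.3 p [ 0.579  -0.1173  0.1812] F [ 0.   -0.08  0.88] op 0.0421 toolz [-2.5e-03  5.0e-04 -1.0e+00] phi_y 100.18
rows t: [2.543 0.022 1.586]
turn (z down):  -0.02
```

```bash
python3 -m handwheel '[{"tx":0.6,"ty":0.02,"tz":0,"turn":0,"jaw":0},{"tx":1.3,"ty":0.02,"tz":0,"turn":0,"jaw":0},{"tx":2,"ty":0.02,"tz":0,"turn":0,"jaw":0},{"tx":2.54,"ty":0.02,"tz":0,"turn":0,"jaw":0},{"tx":2.54,"ty":0.02,"tz":0.5,"turn":0,"jaw":0},{"tx":2.54,"ty":0.02,"tz":1,"turn":0,"jaw":0},{"tx":2.54,"ty":0.02,"tz":1.3,"turn":0,"jaw":0},{"tx":2.54,"ty":0.02,"tz":1.3,"turn":0,"jaw":0},{"tx":2.54,"ty":0.02,"tz":1.3,"turn":0,"jaw":0},{"tx":2.54,"ty":0.02,"tz":1.3,"turn":0,"jaw":0}]'; python3 - <<'E'
from h import *
for i in range(3): togo(.4786,-.1344,.110,100.2); c=cam("wrist")
cv2.imwrite("pics/w7.png",c["pixels"])
c=cam("scene"); cv2.imwrite("pics/s7.png",cv2.resize(c["pixels"][120:280,240:420],None,fx=4,fy=3.7,interpolation=cv2.INTER_CUBIC))
E
```

```text
time: 8.3
eef_pos: [0.4805, -0.1345, 0.1311]
orientation: [-0.089, 0.996, -0.0, 0.0]
force: [0.6, -0.1, 0.4]
opening: 0.0001
t 8.3 p [ 0.4805 -0.1345  0.1311] F [ 0.56 -0.05  0.38] op 0.0001 toolz [ 8.e-04 -1.e-04 -1.e+00] phi_y 100.2
rows t: [0.046 0.01  0.527]
turn (z down):  -0.0
t 8.35 p [ 0.4805 -0.1345  0.1312] F [ 0.1   0.32 -0.49] op 0.0005 toolz [ 1.2e-03 -2.0e-04 -1.0e+00] phi_y 100.19
rows t: [0.047 0.012 0.531]
turn (z down):  -0.01
t 8.4 p [ 0.4805 -0.1346  0.1313] F [ 0.13 -0.3  -0.67] op 0.0003 toolz [ 1.3e-03 -4.0e-04 -1.0e+00] phi_y 100.19
rows t: [0.046 0.014 0.532]
turn (z down):  -0.01
```

View pics/w7.png

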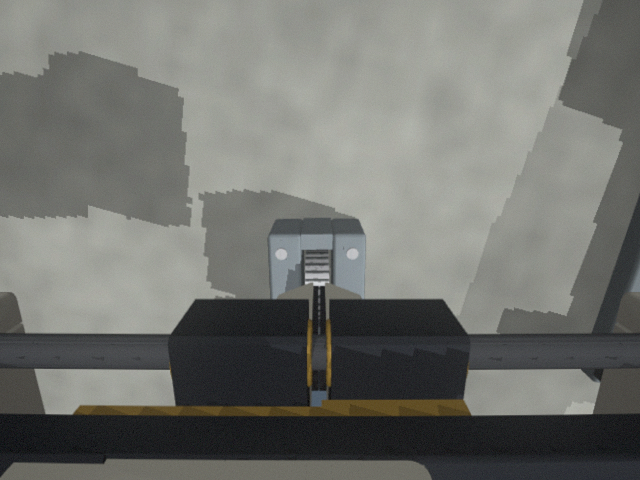

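View pics/s7.png

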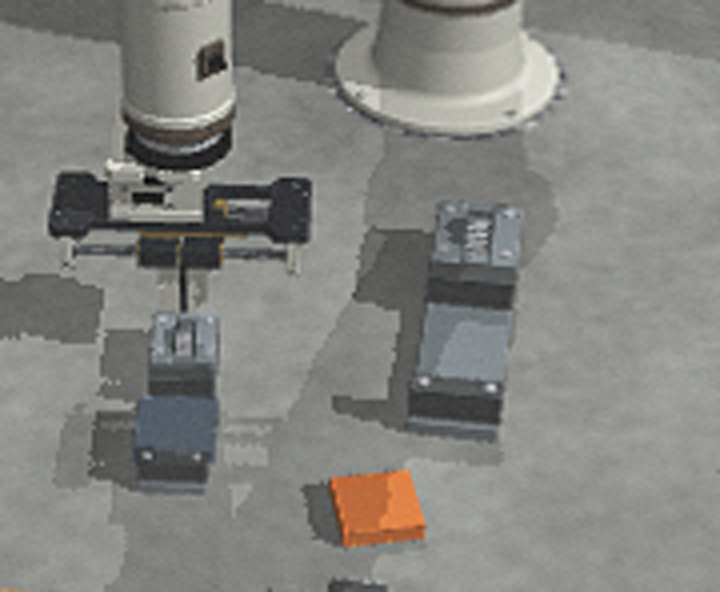

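The finger is over the wheel, in line with its slot. I'll feel down in small steps.

```bash
python3 -m handwheel '[{"tx":0.04,"ty":0,"tz":0.2,"turn":0,"jaw":0},{"tx":0.04,"ty":0,"tz":0.42,"turn":0,"jaw":0},{"tx":0.04,"ty":0,"tz":0.42,"turn":0,"jaw":0},{"tx":0.04,"ty":0,"tz":0.42,"turn":0,"jaw":0}]' | egrep 'eef|force'
python3 -m handwheel '[{"tx":0,"ty":0,"tz":0.02,"turn":0,"jaw":0},{"tx":0,"ty":0,"tz":0.02,"turn":0,"jaw":0}]' | egrep 'eef|force'
python3 -m handwheel '[{"tx":0,"ty":0,"tz":0.02,"turn":0,"jaw":0},{"tx":0,"ty":0,"tz":0.02,"turn":0,"jaw":0}]' | egrep 'eef|force'
```

```text
eef_pos: [0.4778, -0.1346, 0.1132]
force: [-0.4, -0.4, 0.7]
eef_pos: [0.4784, -0.1348, 0.113]
force: [-0.6, -1.2, 0.7]
eef_pos: [0.4783, -0.1349, 0.1123]
force: [0.4, -0.2, -1.1]
```

```bash
for i in 1; do
python3 -m handwheel '[{"tx":0,"ty":0,"tz":0.02,"turn":0,"jaw":0},{"tx":0,"ty":0,"tz":0.02,"turn":0,"jaw":0}]' | egrep 'eef|force'
python3 -m handwheel '[{"tx":0,"ty":0,"tz":0.02,"turn":0,"jaw":0},{"tx":0,"ty":0,"tz":0.02,"turn":0,"jaw":0}]' | egrep 'eef|force'; done
```

```text
eef_pos: [0.4782, -0.1348, 0.1114]
force: [-0.5, 0.0, -0.8]
eef_pos: [0.4784, -0.1348, 0.1108]
force: [-1.5, -0.6, 2.4]
```

```bash

python3 -m handwheel '[{"tx":0,"ty":0,"tz":0.01,"turn":0,"jaw":0},{"tx":0,"ty":0,"tz":0.01,"turn":0,"jaw":0}]' | egrep 'eef|force'
python3 -m handwheel '[{"tx":0,"ty":0,"tz":0.01,"turn":0,"jaw":0},{"tx":0,"ty":0,"tz":0.01,"turn":0,"jaw":0}]' | egrep 'eef|force'
```

```text
eef_pos: [0.4784, -0.1348, 0.1106]
force: [-1.5, 1.1, 5.6]
eef_pos: [0.4786, -0.1348, 0.1105]
force: [-2.4, 0.5, 8.9]
```

Contact at TCP z of about 0.1108, with a stiffness of about 8 N/mm. Now dragging towards the fence (tool −x).

```bash

python3 -m handwheel '[{"tx":-0.05,"ty":0,"tz":0,"turn":0,"jaw":0},{"tx":-0.05,"ty":0,"tz":0,"turn":0,"jaw":0}]' | egrep 'eef|force'
python3 -m handwheel '[{"tx":-0.05,"ty":0,"tz":0,"turn":0,"jaw":0},{"tx":-0.05,"ty":0,"tz":0,"turn":0,"jaw":0}]' | egrep 'eef|force'
python3 -c "
from h import *
togo(.4786,-.1344,.11)
c=cam('wrist');cv2.imwrite('pics/w8.png',c['pixels'])"
```

```text
eef_pos: [0.4807, -0.1344, 0.1104]
force: [-2.2, 0.9, 8.0]
eef_pos: [0.4825, -0.1341, 0.1103]
force: [-0.9, 0.7, 6.1]
t 10.5 p [ 0.4825 -0.1341  0.1103] F [-0.93  0.7   6.11] op 0.0004 toolz [ 4.e-04 -2.e-04 -1.e+00] phi_y 100.19
rows t: [0.098 0.009 0.007]
```

```bash

python3 -m handwheel '[{"tx":-0.05,"ty":0,"tz":0.01,"turn":0,"jaw":0},{"tx":-0.05,"ty":0,"tz":0.01,"turn":0,"jaw":0}]' | egrep 'eef|force'
python3 -m handwheel '[{"tx":-0.05,"ty":0,"tz":0.005,"turn":0,"jaw":0},{"tx":-0.05,"ty":0,"tz":0.005,"turn":0,"jaw":0}]' | egrep 'eef|force'
python3 -m handwheel '[{"tx":-0.05,"ty":0,"tz":0.005,"turn":0,"jaw":0},{"tx":-0.05,"ty":0,"tz":0.005,"turn":0,"jaw":0}]' | egrep 'eef|force'
python3 -c "
from h import *
c=cam('scene'); cv2.imwrite('pics/s8.png',cv2.resize(c['pixels'][180:270,250:340],None,fx=6,fy=6,interpolation=cv2.INTER_CUBIC))"
```

```text
eef_pos: [0.4848, -0.1336, 0.11]
force: [-0.4, 0.4, 7.1]
eef_pos: [0.4867, -0.1333, 0.1099]
force: [-1.4, 1.5, 7.0]
eef_pos: [0.4887, -0.1329, 0.1097]
force: [-1.1, 0.9, 6.6]
```

View pics/s8.png

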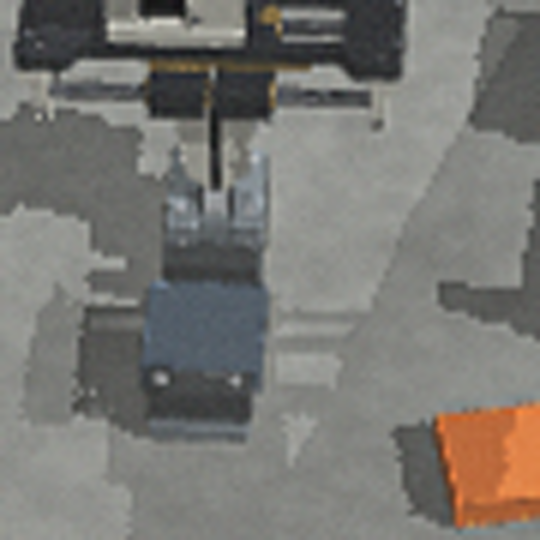

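```bash

python3 -m handwheel '[{"tx":-0.05,"ty":0,"tz":0.006,"turn":0,"jaw":0},{"tx":-0.05,"ty":0,"tz":0.006,"turn":0,"jaw":0}]' | egrep 'eef|force'
python3 -m handwheel '[{"tx":-0.04,"ty":0,"tz":0.005,"turn":0,"jaw":0},{"tx":-0.04,"ty":0,"tz":0.005,"turn":0,"jaw":0}]' | egrep 'eef|force'
python3 -m handwheel '[{"tx":0,"ty":0,"tz":-0.25,"turn":0,"jaw":0},{"tx":0,"ty":0,"tz":-0.25,"turn":0,"jaw":0},{"tx":0.25,"ty":0.01,"tz":-0.25,"turn":0,"jaw":0},{"tx":0.4,"ty":0.01,"tz":-0.25,"turn":0,"jaw":0},{"tx":0.4,"ty":0.01,"tz":-0.25,"turn":0,"jaw":0},{"tx":0.4,"ty":0.01,"tz":-0.1,"turn":0,"jaw":0},{"tx":0.4,"ty":0.01,"tz":-0.06,"turn":0,"jaw":0},{"tx":0.4,"ty":0.01,"tz":-0.06,"turn":0,"jaw":0}]' | egrep 'eef|force'
```

```text
eef_pos: [0.4907, -0.1326, 0.1095]
force: [-0.4, 0.6, 7.2]
eef_pos: [0.4923, -0.1323, 0.1093]
force: [-1.0, 1.5, 8.3]
eef_pos: [0.4757, -0.1347, 0.1104]
force: [-0.3, -0.4, -0.7]
```

```bash

python3 -m handwheel '[{"tx":0,"ty":0,"tz":0.03,"turn":0,"jaw":0},{"tx":0,"ty":0,"tz":0.03,"turn":0,"jaw":0},{"tx":0,"ty":0,"tz":0.03,"turn":0,"jaw":0}]' | egrep 'eef|force'
python3 -m handwheel '[{"tx":0,"ty":0,"tz":0.01,"turn":0,"jaw":0},{"tx":0,"ty":0,"tz":0.01,"turn":0,"jaw":0}]' | egrep 'eef|force'
python3 -m handwheel '[{"tx":0,"ty":0,"tz":0.01,"turn":0,"jaw":0},{"tx":0,"ty":0,"tz":0.01,"turn":0,"jaw":0}]' | egrep 'eef|force'
```

```text
eef_pos: [0.4759, -0.1348, 0.1098]
force: [-0.1, -0.7, -0.8]
eef_pos: [0.476, -0.1348, 0.1094]
force: [0.3, 0.2, 0.4]
eef_pos: [0.476, -0.1349, 0.1092]
force: [0.2, 0.7, 1.9]
```

```bash

python3 -m handwheel '[{"tx":0,"ty":0,"tz":0.015,"turn":0,"jaw":0},{"tx":0,"ty":0,"tz":0.015,"turn":0,"jaw":0}]' | egrep 'eef|force'
python3 -m handwheel '[{"tx":-0.05,"ty":0,"tz":0.005,"turn":0,"jaw":0},{"tx":-0.05,"ty":0,"tz":0.005,"turn":0,"jaw":0}]' | egrep 'eef|force'
python3 -m handwheel '[{"tx":-0.05,"ty":0,"tz":0.005,"turn":0,"jaw":0},{"tx":-0.05,"ty":0,"tz":0.005,"turn":0,"jaw":0}]' | egrep 'eef|force'
```

```text
eef_pos: [0.476, -0.1349, 0.1089]
force: [-1.9, 1.0, 7.5]
eef_pos: [0.4781, -0.1345, 0.1089]
force: [-2.7, 1.9, 8.2]
eef_pos: [0.4804, -0.134, 0.1088]
force: [-1.5, 1.2, 9.5]
```

```bash

python3 -m handwheel '[{"tx":-0.05,"ty":0,"tz":0,"turn":0,"jaw":0},{"tx":-0.05,"ty":0,"tz":0,"turn":0,"jaw":0}]' | egrep 'eef|force'
python3 -m handwheel '[{"tx":-0.05,"ty":0,"tz":0,"turn":0,"jaw":0},{"tx":-0.05,"ty":0,"tz":0,"turn":0,"jaw":0}]' | egrep 'eef|force'
python3 -m handwheel '[{"tx":-0.05,"ty":0,"tz":0.002,"turn":0,"jaw":0},{"tx":-0.05,"ty":0,"tz":0.002,"turn":0,"jaw":0}]' | egrep 'eef|force'
```

```text
eef_pos: [0.4822, -0.1337, 0.1086]
force: [-2.0, 0.3, 7.3]
eef_pos: [0.484, -0.1333, 0.1085]
force: [-1.8, 1.2, 6.9]
eef_pos: [0.4857, -0.133, 0.1084]
force: [-2.4, 1.0, 7.8]
```

```bash

python3 -m handwheel '[{"tx":-0.05,"ty":0,"tz":0.002,"turn":0,"jaw":0},{"tx":-0.05,"ty":0,"tz":0.002,"turn":0,"jaw":0}]' | egrep 'eef|force'
python3 -m handwheel '[{"tx":-0.05,"ty":0,"tz":0.002,"turn":0,"jaw":0},{"tx":-0.05,"ty":0,"tz":0.002,"turn":0,"jaw":0}]' | egrep 'eef|force'
python3 -m handwheel '[{"tx":-0.05,"ty":0,"tz":0.002,"turn":0,"jaw":0},{"tx":-0.05,"ty":0,"tz":0.002,"turn":0,"jaw":0}]' | egrep 'eef|force'
python3 -c "
from h import *
c=cam('scene'); cv2.imwrite('pics/s9.png',cv2.resize(c['pixels'][180:270,250:340],None,fx=6,fy=6,interpolation=cv2.INTER_CUBIC));togo(0,0)"
```

```text
eef_pos: [0.4875, -0.1327, 0.1082]
force: [-1.8, -0.0, 6.7]
eef_pos: [0.4893, -0.1324, 0.1081]
force: [-3.2, 0.1, 7.6]
eef_pos: [0.4912, -0.132, 0.1079]
force: [-3.1, 0.5, 7.1]
t 14.95 p [ 0.4912 -0.132   0.108 ] F [-2.78  0.26  6.33] op 0.0002 toolz [-1.e-03 -2.e-04 -1.e+00] phi_y 100.18
rows t: [11.503  5.419  0.012]
```

View pics/s9.png

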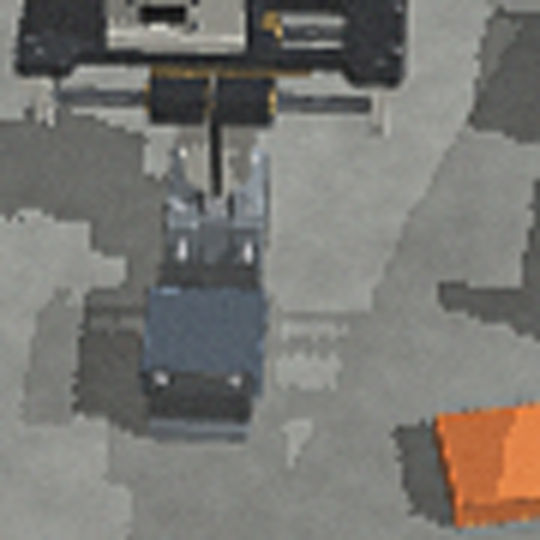

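The jaw has moved up to the slate and is pushing it. Third stroke.

```bash

python3 -m handwheel '[{"tx":0,"ty":0,"tz":-0.25,"turn":0,"jaw":0},{"tx":0,"ty":0,"tz":-0.25,"turn":0,"jaw":0},{"tx":0.25,"ty":0,"tz":-0.25,"turn":0,"jaw":0},{"tx":0.36,"ty":0,"tz":-0.25,"turn":0,"jaw":0},{"tx":0.36,"ty":0,"tz":-0.25,"turn":0,"jaw":0},{"tx":0.36,"ty":0,"tz":-0.1,"turn":0,"jaw":0},{"tx":0.36,"ty":0,"tz":-0.03,"turn":0,"jaw":0},{"tx":0.36,"ty":0,"tz":-0.03,"turn":0,"jaw":0}]' | egrep 'eef|force'
python3 -m handwheel '[{"tx":0,"ty":0,"tz":0.015,"turn":0,"jaw":0},{"tx":0,"ty":0,"tz":0.015,"turn":0,"jaw":0}]' | egrep 'eef|force'
python3 -m handwheel '[{"tx":0,"ty":0,"tz":0.01,"turn":0,"jaw":0},{"tx":0,"ty":0,"tz":0.01,"turn":0,"jaw":0}]' | egrep 'eef|force'
```

```text
eef_pos: [0.4774, -0.1345, 0.1083]
force: [-0.8, 0.4, -0.1]
eef_pos: [0.4775, -0.1344, 0.1082]
force: [-0.3, 0.4, 0.5]
eef_pos: [0.4775, -0.1345, 0.108]
force: [-0.3, 0.7, 2.9]
```

```bash

python3 -m handwheel '[{"tx":0,"ty":0,"tz":0.015,"turn":0,"jaw":0},{"tx":0,"ty":0,"tz":0.015,"turn":0,"jaw":0}]' | egrep 'eef|force'
python3 -m handwheel '[{"tx":-0.04,"ty":0,"tz":0.003,"turn":0,"jaw":0},{"tx":-0.04,"ty":0,"tz":0.003,"turn":0,"jaw":0}]' | egrep 'eef|force'
python3 -m handwheel '[{"tx":-0.04,"ty":0,"tz":0.003,"turn":0,"jaw":0},{"tx":-0.04,"ty":0,"tz":0.003,"turn":0,"jaw":0}]' | egrep 'eef|force'
```

```text
eef_pos: [0.4775, -0.1345, 0.1078]
force: [-2.9, 0.8, 7.7]
eef_pos: [0.479, -0.1342, 0.1078]
force: [-3.1, 0.7, 9.2]
eef_pos: [0.4807, -0.1338, 0.1077]
force: [-3.5, 0.8, 10.3]
```

```bash

python3 -m handwheel '[{"tx":-0.03,"ty":0,"tz":0,"turn":0,"jaw":0},{"tx":-0.03,"ty":0,"tz":0,"turn":0,"jaw":0}]' | egrep 'eef|force'
python3 -m handwheel '[{"tx":-0.03,"ty":0,"tz":0,"turn":0,"jaw":0},{"tx":-0.03,"ty":0,"tz":0,"turn":0,"jaw":0}]' | egrep 'eef|force'
python3 -m handwheel '[{"tx":-0.03,"ty":0,"tz":0,"turn":0,"jaw":0},{"tx":-0.03,"ty":0,"tz":0,"turn":0,"jaw":0}]' | egrep 'eef|force'
python3 -c "
from h import *
c=cam('scene'); cv2.imwrite('pics/s10.png',cv2.resize(c['pixels'][180:270,250:340],None,fx=6,fy=6,interpolation=cv2.INTER_CUBIC));togo(0,0)"
```

```text
eef_pos: [0.4812, -0.1338, 0.1076]
force: [-5.1, 0.8, 11.4]
eef_pos: [0.4814, -0.1338, 0.1076]
force: [-7.2, 0.0, 14.9]
eef_pos: [0.4816, -0.1337, 0.1075]
force: [-10.4, 1.1, 18.4]
t 17.4 p [ 0.4816 -0.1337  0.1075] F [-9.64  0.87 17.61] op 0.0002 toolz [-5.4e-03 -8.0e-04 -1.0e+00] phi_y 100.14
rows t: [11.263  5.411  0.062]
```

View pics/s10.png

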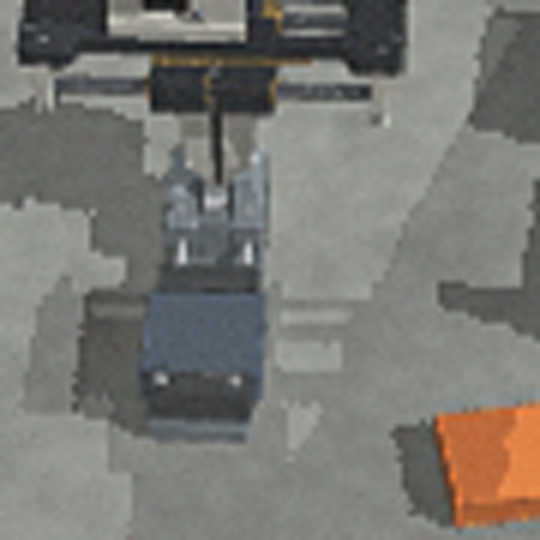

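The wheel has stalled: drag rose to about 10 N and the slate is against the fence. I'll lift off straight up and inspect.

```bash

python3 -m handwheel '[{"tx":0,"ty":0,"tz":-0.03,"turn":0,"jaw":0},{"tx":0,"ty":0,"tz":-0.06,"turn":0,"jaw":0},{"tx":0,"ty":0,"tz":-0.3,"turn":0,"jaw":0},{"tx":0,"ty":0,"tz":-0.9,"turn":0,"jaw":0},{"tx":0,"ty":0,"tz":-1.8,"turn":0,"jaw":0},{"tx":-0.6,"ty":0,"tz":-2.5,"turn":0,"jaw":0},{"tx":-1.4,"ty":0,"tz":-3,"turn":0,"jaw":0},{"tx":-2,"ty":0,"tz":-3,"turn":0,"jaw":0},{"tx":-2,"ty":0,"tz":-3,"turn":0,"jaw":0},{"tx":-2,"ty":0,"tz":-3,"turn":0,"jaw":0}]'; python3 ov.py .578 -.1165 10.2 wrist scene; python3 -c "
from h import *
togo(0,0)"
```

```text
time: 18.4
eef_pos: [0.5627, -0.1189, 0.2269]
orientation: [-0.089, 0.996, 0.0, -0.0]
force: [-1.0, -0.4, -0.3]
opening: 0.0004
pics/wrist1845o.png
pics/scene1850o.png
t 18.5 p [ 0.5616 -0.1195  0.2264] F [-0.56 -0.25 -0.68] op 0.0001 toolz [-2.e-03  1.e-04 -1.e+00] phi_y 100.16
rows t: [13.292  5.417  0.029]
```

```bash
python3 -c "
import cv2
im=cv2.imread('pics/wrist1845.png')[40:320,210:430]; cv2.imwrite('pics/z2.png',cv2.resize(im,None,fx=2.1,fy=2.1,interpolation=cv2.INTER_CUBIC))"
```

```text
(no output)
```

View pics/z2.png

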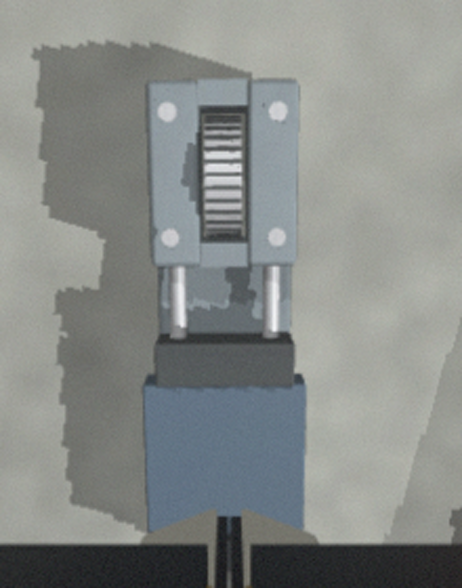

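View pics/scene1850o.png

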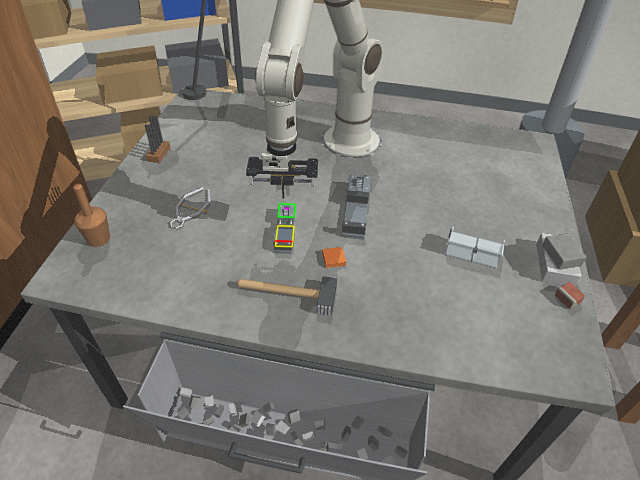

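```bash

python3 -m handwheel '[{"tx":-0.8,"ty":0,"tz":0,"turn":0,"jaw":0},{"tx":-1.6,"ty":0,"tz":0,"turn":0,"jaw":0},{"tx":-2.2,"ty":0,"tz":0,"turn":0,"jaw":0},{"tx":-2.2,"ty":0,"tz":0,"turn":0,"jaw":0},{"tx":-2.2,"ty":0,"tz":0,"turn":0,"jaw":0}]' >/dev/null; python3 ov.py .578 -.1165 10.2 wrist;  python3 -c "
import cv2
im=cv2.imread('pics/wrist1905.png')
import glob; f=sorted(glob.glob('pics/wrist19*.png'))[0]; print(f); im=cv2.imread(f)[40:300,210:430]; cv2.imwrite('pics/z3.png',cv2.resize(im,None,fx=2.2,fy=2.2,interpolation=cv2.INTER_CUBIC))"
```

```text
pics/wrist1905o.png
pics/wrist1905.png
```

View pics/z3.png

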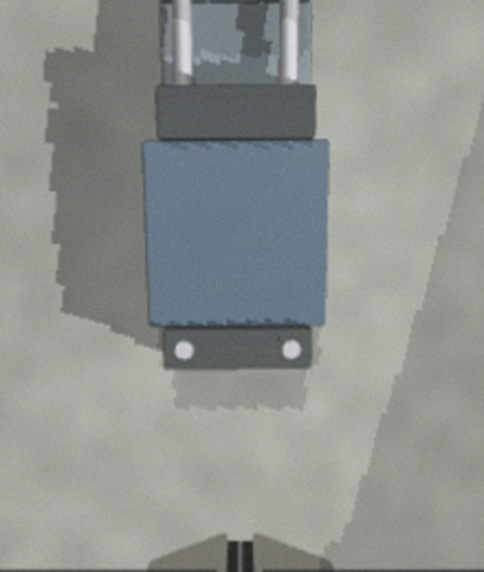

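The slate is square (edges at columns 147–327 of the crop) and touches both the jaw (row 140) and the fence (row 325). The robot is clear, so I'm handing in.

```bash
python3 -c "
from h import *
from plant import env
togo(0,0); print(env.finish_job())"
```

```text
t 19.05 p [ 0.648  -0.1042  0.2263] F [-1.25 -0.37 -0.4 ] op 0.0001 toolz [-2.4e-03 -2.0e-04 -1.0e+00] phi_y 100.15
rows t: [15.487  5.419  0.039]
the job is handed in; nothing more can be done
None
```

I laid the slate flat, square and centred in the smaller clamp and let go. I then rolled the thumbwheel closed in three light strokes with the closed gripper and handed the job in at about 19 s of the 72 s allowed.

- **Press and stall:** The strokes pressed at about 6–10 N. At the end the wheel stalled, the drag rose to about 10 N and the press briefly read up to about 18 N. That is above the advised 6–10 N but under the 25 N limit, and I stopped there and lifted straight off.
- **Last pictures:** The slate sits square and centred, touching both jaw and fence. The gripper was clear of it at z of about 0.23 m.
- **Bystanders:** I never went near the hammer, calipers or goggles, and they looked unmoved in the last scene picture. I did not measure them.
- **Not confirmed:** The jaw's holding force after I lifted off could not be measured directly. I inferred it only from the stall.

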